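Sort slide cases and specimen jars into their colour-matched holders

TASK

Put each of the four samples into the holder of its own colour: the two slide cases flat inside the corner brackets of the red and blue nests, the two jars standing in the yellow and green cups. Do the red case first: lift it off the blue case without shifting the blue one, and only once it lies in its nest touch the other samples. Never tip the jars, and do not disturb the white foam block of open tubes.

Things in the scene. Friction and masses are not known exactly. Their poses are not given: they have to be found in the camera images.
- red_case_centre (a point): closed red plastic slide case with a white label on top, 88 x 36 x 26 mm (its x, y, z), 40 to 85 g, smooth and rigid. The point is its centre, 13 mm above its underside; x runs along its length, z up. At the start it lies flat and roughly crosswise on top of the blue case, its underside 26 mm above the bench
- blue_case_centre (a point): closed blue plastic slide case with a white label on top, 88 x 36 x 26 mm (its x, y, z), 40 to 85 g, smooth and rigid. The point is its centre, 13 mm above its underside; x runs along its length, z up. At the start it lies flat on the bench beneath the red case
- yellow_jar_centre (a point): upright round specimen jar, white body with a yellow screw lid of the same diameter, 48 mm diameter, 62 mm tall, straight-sided, 60 to 130 g; stands alone on the bench. The point is its centre, 31 mm above its underside; z up along its axis
- green_jar_centre (a point): upright round specimen jar, white body with a green screw lid of the same diameter, 48 mm diameter, 62 mm tall, straight-sided, 60 to 130 g; stands alone on the bench. The point is its centre, 31 mm above its underside; z up along its axis
- red_nest_floor (a point): fixed nest for the red case: white 120 x 68 mm base plate, 4 mm thick, red panel, four red L-shaped corner brackets rising 8 mm above its floor. Pocket between brackets 108 (x) by 56 mm (y): about 10 mm play all round; the middle 80 mm of each long side is open for fingers. Point: centre of the floor, 4 mm above the bench; x along its length, z up. The case may lie either way round
- blue_nest_floor (a point): fixed nest for the blue case: white 120 x 68 mm base plate, 4 mm thick, blue panel, four blue L-shaped corner brackets rising 8 mm above its floor. Pocket between brackets 108 (x) by 56 mm (y): about 10 mm play all round; the middle 80 mm of each long side is open for fingers. Point: centre of the floor, 4 mm above the bench; x along its length, z up. The case may lie either way round
- yellow_cup_floor (a point): fixed round shallow holder, all yellow, for the yellow-lidded jar: 78 mm outside and 68 mm inside diameter, rim 8 mm above its floor (12 mm above the bench). The point is the centre of its floor, 4 mm above the bench; z up
- green_cup_floor (a point): fixed round shallow holder, all green, for the green-lidded jar: 78 mm outside and 68 mm inside diameter, rim 8 mm above its floor (12 mm above the bench). The point is the centre of its floor, 4 mm above the bench; z up
- tube_block: loose white foam block holding 20 open clear sample tubes, 80 x 100 mm (x, y), 44 mm tall over the tubes, about 450 g; standing on the bench among the samples, to be left alone. Origin at the centre of its underside, z up
There are look-alikes about, which are no part of the job. Leave any turquoise look-alike of the part that bears blue_case_centre alone. What is shaped like the part that bears green_jar_centre but black is not meant.

How it is judged:
By the outcome, as a careful person would: the job done as asked, in the order asked, and still so for the second after the job is handed in, with the robot touching nothing.
It also fails if it takes over 118 s, if anything falls off the work surface, if the arm or the gripper's body presses on something with over 40 N, if the wrist force passes 120 N, or if a joint passes its speed limit or range.

ROBOT

A 6-joint arm with a two-finger parallel gripper is mounted at the origin on the work surface. World frame = base frame: x ahead of the robot, y to its left, z up, the work surface at z = 0. Lengths are in m, angles in rad, forces in N, time in s.
With the tool pointing down it reaches from about 0.3 to 0.95 m from the base axis. Payload 3.1 kg.
Tool frame: the origin (TCP) lies between the finger pads; the fingertips stand 14 mm ahead of it and the grasp point (between the pads) lies 5 mm behind it; z points along the fingers, y is the line along which they close (so a half turn about z gives the same grasp; the last joint's range is limited). The gripper opens to 85 mm and grips with 20 to 120 N. Pads are 22 mm wide; open, the fingers measure 114 mm over their backs; the gripper's body (76 mm by 85 mm) begins 54 mm behind the grasp point. The pads swing forward as they close: fully open they stand 13 mm farther back than shut.
Start: joints at [-1.236, 0.308, 1.634, -0, 1.2, -0.07], TCP at [0.246, -0.575, 0.245] pointing down, gripper open.
Joint ranges: [-3.06, 3.06], [-0.79, 1.96], [0.05, 2.63], [-1.19, 4.34], [0.05, 2.64], [-2.94, 2.94]. Speed limits (rad/s): [2.79, 2.79, 3.14, 3.14, 3.14, 3.14].

INTERFACE

Orientations are given as a unit quaternion [w, x, y, z].
In Python, from plant import ctrl gives the robot as it stands.
- The arm moves only by the tool carry_out, never from a script. Its argument "moves" is a list of rows, each a list of 3 entries, a list of its own where there are three numbers: the opening, from -1 (shut) to 1 (fully open), then the shift along the tool's x, y, z normalised to -1 to 1, where 1 is 4 cm, then the turn, a rotation vector about the tool's x, y, z normalised to -1 to 1, where 1 is 0.15 rad. A call has 1 to 8 rows; each row shifts and turns the commanded pose from where the row before left it, along the tool's axes as they then stand; what a row does not reach is not made up. A row lasts 1/10 s, in which the tool goes at most 50 mm and 8.59 degrees, less where a joint would pass 70% of its speed; a pose out of reach is approached as far as the arm can. A call with a number of a shift or a turn outside -1 to 1 is refused whole. A call with a gripper value outside its range is refused whole. The fingers move at their own pace and stop on an object; the grip force is fixed at half the most. Time passes only in rows, so rows that do not move let the fingers close. It gives the time, the measured TCP pose, the force, the opening and the grip force at its end, in the units of the state.
- ctrl.sense(): the state, without advancing time (a new reading comes with each control period).
- ctrl.grab_frame(name): name is "scene" or "top"; returns the picture (400x640x3 uint8, red, green, blue); there is no depth.
- ctrl.camera_model(name): a dict with "fov_y" (degrees; the focal length in pixels is half the picture's height over the tangent of half this angle, whatever the lens; pixels are square), "cx", "cy" (the principal point, pixels), "rvec" (rotation vector, rad) and "tvec" (3), from world to camera coordinates, as OpenCV has them. Camera axes: x right, y down, z forward; pixel columns grow to the right and rows downward; lengths in m; the calibration is good to about 2 mm. A picture is of the moment at which its call begins. camera_model takes no time and is no camera call.
- ctrl.close_job(): hands the job in; it is judged then, once.
The state is a dict: "clock": time; "q": joint angles; "dq": joint speeds; "tau": joint torques, N m; "eef_pos": TCP position; "eef_rot": TCP orientation; "contact_force": force on the tool from outside, world axes, zero at the start; "ft_torque": the same for the moment, N m; "gripper_width": opening from 0.0 (shut) to 1.0 (fully open); "gripper_force": force on a finger pad.
Only numpy, scipy, OpenCV 4.12 (cv2) and the standard library are available. Lean on these libraries where they do the work, as an engineer would, in place of code of your own. Each camera call takes 0.05 s, during which the arm holds its last target. There are 200 camera calls.

## Working session

There is one attempt and no reset: what is moved stays moved. The work goes in short steps, Python scripts to look and compute and a tool call to move; the robot and the scene stay as the last step left them, time stands still between calls to the robot, and variables do not carry over. Pictures are saved under pics/ and viewed, at most 14 in all, crops included, and the job is handed in when it is done.

Besides the shell and the picture viewer there is one more tool, called as name([rows], argument=value, ...), one row to a line, values as JSON. carry_out: Moves the arm, as the interface text tells. Scaled input: -1 to 1 covers 4 cm each way for a shift and 0.15 rad each way for a turn. Its arguments: {"type":"object","properties":{"moves":{"type":"array"}},"required":["moves"]}

```bash
ls; mkdir -p pics
python3 - <<'E'
from plant import ctrl
import cv2
for n in("scene","top"):
    cv2.imwrite(f"pics/{n}0.png",ctrl.grab_frame(n)[:,:,::-1]); print(ctrl.camera_model(n))
print(ctrl.sense())
E
```

```text
pics
{'fov_y': 54.39554176422115, 'cx': 316.3412346220694, 'cy': 202.97112481966636, 'rvec': array([ 0.86786527,  2.55470398, -1.06382305]), 'tvec': array([ 0.42023654, -0.12187721,  1.27724474])}
{'fov_y': 56.77044771502526, 'cx': 314.33092673628926, 'cy': 200.18463936113176, 'rvec': array([ 2.1218034 , -2.16786375,  0.1373295 ]), 'tvec': array([-0.03506523,  0.49196693,  0.98011905])}
{'clock': 0.1, 'q': array([-1.23569450e+00,  3.08917200e-01,  1.63506401e+00,  1.86597278e-05,
        1.19973226e+00, -6.97463900e-02]), 'dq': array([ 2.85739419e-03, -2.98064387e-03, -1.30886783e-03,  4.44829906e-04,
       -1.54260518e-05,  6.14066445e-04]), 'tau': array([-6.35345041e-04, -4.16407299e+01, -2.77644521e+01, -1.26382824e-04,
        4.02149875e-03, -1.66176491e-06]), 'eef_pos': array([ 0.24588786, -0.57380787,  0.2441601 ]), 'eef_rot': array([-1.05224002e-03,  9.79582234e-01,  2.01041098e-01, -1.31665449e-04]), 'contact_force': array([ 0.60780908,  2.36629636, -0.93406631]), 'ft_torque': array([0.00437774, 0.05825606, 0.03494442]), 'gripper_force': 0.0, 'gripper_width': 1.0022952466429143}
```

View pics/top0.png

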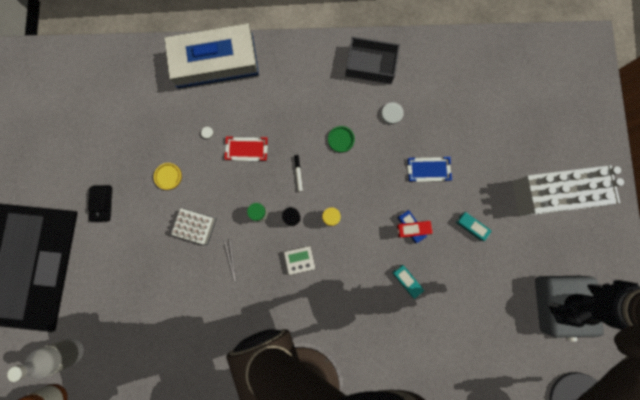

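View pics/scene0.png

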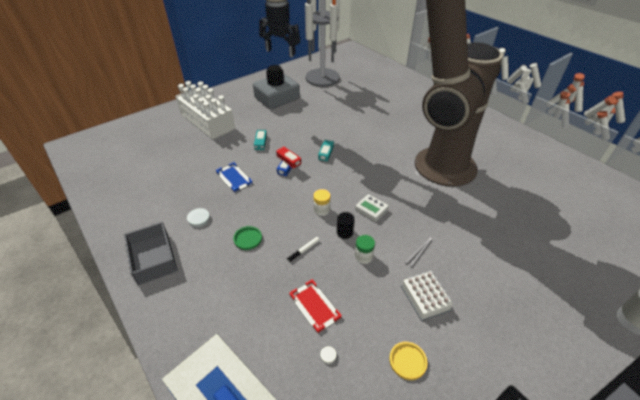

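The top view shows these objects:
- **Red case:** (414,229), lying across the blue case (411,226).
- **Blue look-alikes:** turquoise cases at (474,226) and (407,280).
- **Nests:** red (246,149), blue (430,169).
- **Cups:** yellow (167,176), green (340,139).
- **Jars:** green lid (257,211), black look-alike (291,216), yellow lid (332,216).
- **Tube block:** (192,226).

In the scene view the red case is at (289,157) with blue under it, and the yellow, black and green jars are at (322,202), (345,225) and (365,249). I'll check these choices in close crops.

```bash
cat > h.py <<'E'
import numpy as np, cv2
from plant import ctrl
def cam(n):
    c=ctrl.camera_model(n); f=200/np.tan(np.radians(c['fov_y']/2))
    return np.array([[f,0,c['cx']],[0,f,c['cy']],[0,0,1]]),np.array(c['rvec']),np.array(c['tvec'])
def ray(n,uv,z):
    K,r,t=cam(n);R=cv2.Rodrigues(r)[0];C=-R.T@t
    d=R.T@np.linalg.solve(K,[*uv,1.]);return C+d*(z-C[2])/d[2]
def proj(n,P):
    K,r,t=cam(n);return cv2.projectPoints(np.array(P,float).reshape(-1,1,3),r,t,K,None)[0].reshape(-1,2)
def crop(n,x,y,w,h,s,out):
    im=ctrl.grab_frame(n)[:,:,::-1][y:y+h,x:x+w]
    cv2.imwrite(out,cv2.resize(im,None,fx=s,fy=s,interpolation=cv2.INTER_CUBIC))
E
python3 - <<'E'
from h import *
im=ctrl.grab_frame("top")[:,:,::-1]
r=lambda a,s:cv2.resize(a,None,fx=s,fy=s,interpolation=cv2.INTER_CUBIC)
A=r(im[130:310,380:500],3.3);B=r(im[120:260,140:360],3.3)
cv2.imwrite("pics/B.png",B)
crop("top",380,140,120,160,4,"pics/A.png")
K,rv,t=cam("top");print(K[0,0],-cv2.Rodrigues(rv)[0].T@t)
K,rv,t=cam("scene");print(K[0,0],-cv2.Rodrigues(rv)[0].T@t)
# rough colour centroids
hsv=cv2.cvtColor(im,cv2.COLOR_BGR2HSV)
for nm,lo,hi,box in [("ycup",(18,120,80),(35,255,255),(140,150,60,50)),("ylid",(18,120,80),(35,255,255),(315,200,35,35)),("gcup",(45,100,40),(85,255,255),(315,115,50,50)),("glid",(45,100,40),(85,255,255),(240,195,35,35)),("rnest",(170,120,60),(180,255,255),(215,130,60,40)),("rnest2",(0,120,60),(8,255,255),(215,130,60,40)),("bnest",(105,120,60),(125,255,255),(400,150,60,40)),("red",(0,120,60),(8,255,255),(390,205,50,45)),("red2",(170,120,60),(180,255,255),(390,205,50,45)),("blue",(105,120,40),(125,255,255),(390,205,50,45))]:
    x,y,w,h=box;m=cv2.inRange(hsv[y:y+h,x:x+w],lo,hi)
    p=cv2.findNonZero(m)
    if p is None: print(nm,None);continue
    p=p+[x,y];rr=cv2.minAreaRect(p.astype(np.float32));print(nm,len(p),p.mean(0).round(1),np.round(rr[0],1),np.round(rr[1],1),round(rr[2],1))
E
```

```text
370.1203738277226 [ 0.35128309 -0.05462218  1.03803227]
389.19515539640497 [0.93175006 0.53492787 0.81761906]
ycup 613 [[167.2 176.1]] [167. 176.] [26. 28.] 90.0
ylid 274 [[330.9 216.3]] [330.9 216.3] [17.4 18.3] 63.4
gcup 531 [[340.5 138.9]] [340.5 139. ] [24. 25.] 90.0
glid 243 [[255.7 211.5]] [255.8 211.8] [16.3 17. ] 45.0
rnest None
rnest2 655 [[246.4 148.3]] [245.5 148. ] [42.7 23.1] 1.6
bnest 579 [[428.6 169.1]] [429.5 168.5] [22.1 42.6] 88.4
red 292 [[416.2 228.4]] [414.5 228.9] [13.9 34.4] 82.6
red2 29 [[414.4 230.4]] [413. 228.] [23.8 14.5] 52.4
blue 109 [[410.4 226.6]] [411.6 226.4] [31.9 13.3] 56.3
```

View pics/A.png

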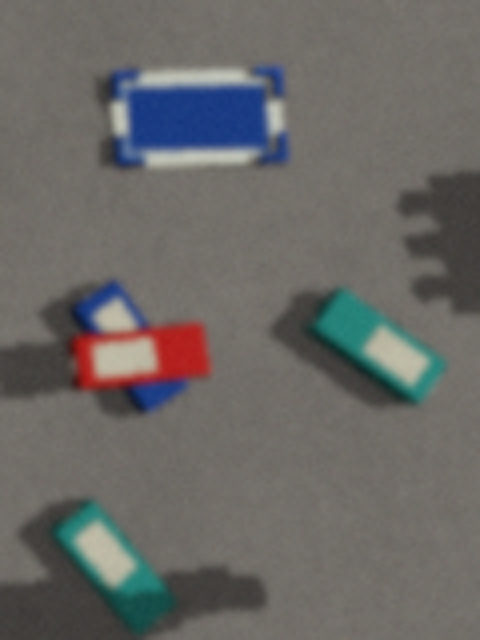

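View pics/B.png

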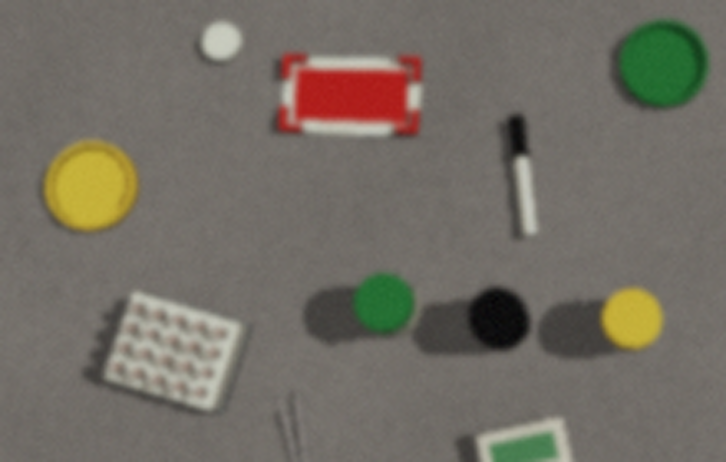

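The crops confirm the choice. Red, with its label, lies across a true-blue case, red corners about (78,337), (206,323), (211,375), (82,388) in crop A. Both turquoise cases lie apart. Green lid is at (384,304), black at (498,318) and yellow at (633,318) in crop B.

Run:
```python
from h import *
A=lambda u,v:(380+(u+.5)/4-.5,140+(v+.5)/4-.5)
B=lambda u,v:(140+(u+.5)/3.3-.5,120+(v+.5)/3.3-.5)
def box(n,pts,z):
    P=np.array([ray("top",p,z)[:2] for p in pts]);L=P[1]-P[0]+P[2]-P[3]
    print(n,P.mean(0).round(4),"yaw",round(np.degrees(np.arctan2(L[1],L[0])),1),[round(np.linalg.norm(P[i]-P[i-1]),4) for i in range(4)])
box("red",[A(77,337),A(206,323),A(211,375),A(82,388)],.052)
box("blue",[A(78,307),A(151,412),A(187,387),A(115,282)],.026)
box("rnest",[B(283,55),B(421,57),B(419,135),B(279,132)],.010)
box("bnest",[A(113,68),A(285,68),A(286,163),A(115,166)],.010)
pt=lambda n,uv,z:print(n,ray("top",uv,z).round(4))
pt("ycup",B(91,186),.012);pt("gcup",B(662,64),.012)
pt("yjar",B(632,318.5),.062);pt("gjar",B(384.5,303.5),.062);pt("black",B(498.5,318.5),.062)
for uv in [(133,291),(244,323),(213,411),(104,380)]: pt("tube",B(*uv),.04)
print(proj("scene",[ray("top",B(632,318.5),.062),ray("top",B(384.5,303.5),.062),ray("top",B(91,186),.012),ray("top",A(144,356),.052)]))
```

```text
red [ 0.4066 -0.3129] yaw -85.3 [np.float64(0.0338), np.float64(0.0863), np.float64(0.0345), np.float64(0.0858)]
blue [ 0.4144 -0.3123] yaw -148.1 [np.float64(0.031), np.float64(0.0855), np.float64(0.0301), np.float64(0.0853)]
rnest [0.6489 0.1478] yaw -92.4 [np.float64(0.0689), np.float64(0.1208), np.float64(0.0697), np.float64(0.1215)]
bnest [ 0.5772 -0.373 ] yaw -90.8 [np.float64(0.0708), np.float64(0.1217), np.float64(0.0686), np.float64(0.12)]
ycup [0.5727 0.3706 0.012 ]
gcup [ 0.6691 -0.1233  0.012 ]
yjar [ 0.4435 -0.0895  0.062 ]
gjar [0.46   0.1092 0.062 ]
black [0.4458 0.0176 0.062 ]
tube [0.4774 0.3211 0.04  ]
tube [0.4488 0.2286 0.04  ]
tube [0.3774 0.2528 0.04  ]
tube [0.4045 0.3427 0.04  ]
[[321.0128474  194.35352445]
 [364.52284141 240.4097471 ]
 [407.17699584 357.66103412]
 [287.25651562 153.57351277]]
```

```bash
cat >> h.py <<'E'
from scipy.spatial.transform import Rotation as Ro
def need(x,y,z,yaw):
    """shift (in present tool axes) then turn, in move units; yaw = world angle of tool y (deg, mod 180)"""
    s=ctrl.sense();w,a,b,c=s['eef_rot'];R=Ro.from_quat([a,b,c,w]).as_matrix()
    best=None
    for k in(0,180):
        t=np.radians(yaw+k);ty=np.array([np.cos(t),np.sin(t),0]);tz=np.array([0,0,-1.]);T=np.c_[np.cross(ty,tz),ty,tz]
        rv=Ro.from_matrix(R.T@T).as_rotvec()
        if best is None or np.linalg.norm(rv)<np.linalg.norm(best):best=rv
    d=R.T@(np.array([x,y,z])-s['eef_pos'])
    print("t",s['clock'],"pos",s['eef_pos'].round(4),"yaw",np.degrees(np.arctan2(R[1,1],R[0,1])).round(2),"q",s['q'].round(2),"w",round(s['gripper_width'],3),"F",s['contact_force'].round(1),"gf",round(s['gripper_force'],1))
    print("shift",(d/.04).round(2),"turn",(best/.15).round(2),"dist rows",round(np.linalg.norm(d)/.04,1))
E
python3 -c "
from h import *
need(.4066,-.3129,.14,4.7)"
```

```text
t 0.2 pos [ 0.246  -0.574   0.2445] yaw -66.81 q [-1.24  0.31  1.63 -0.    1.2  -0.07] w 0.999 F [-0.4  1.2  0.8] gf 0.0
shift [ 6.26 -4.41  2.62] turn [-0.01 -0.01 -8.32] dist rows 8.1
```

carry_out([
  [1,[0.78,-0.55,0.33],[0,0,0]],
  [1,[0.78,-0.55,0.33],[0,0,0]],
  [1,[0.78,-0.55,0.33],[0,0,0]],
  [1,[0.78,-0.55,0.33],[0,0,0]],
  [1,[0.78,-0.55,0.33],[0,0,0]],
  [1,[0.78,-0.55,0.33],[0,0,0]],
  [1,[0.78,-0.55,0.33],[0,0,0]],
  [1,[0.78,-0.55,0.33],[0,0,0]],
])

```text
clock: 1.0
eef_pos: [0.4068, -0.3131, 0.1392]
eef_rot: [0.0, 0.98, 0.201, 0.0]
contact_force: [0.5, 0.1, 1.7]
gripper_width: 1.004
gripper_force: 0.0
```

carry_out([
  [1,[0,0,0],[0,0,-1]],
  [1,[0,0,0],[0,0,-1]],
  [1,[0,0,0],[0,0,-1]],
  [1,[0,0,0],[0,0,-1]],
  [1,[0,0,0],[0,0,-1]],
  [1,[0,0,0],[0,0,-1]],
  [1,[0,0,0],[0,0,-1]],
  [1,[0,0,0],[0,0,-1]],
])

```text
clock: 1.8
eef_pos: [0.4061, -0.3143, 0.1395]
eef_rot: [-0.0, 0.693, 0.721, 0.0]
contact_force: [0.1, -0.3, 1.4]
gripper_width: 1.0
gripper_force: 0.0
```

carry_out([
  [1,[0,0,0],[0,0,-0.32]],
  [1,[0,0,0],[0,0,0]],
  [1,[0,0,0],[0,0,0]],
])

```text
clock: 2.1
eef_pos: [0.4062, -0.3144, 0.1396]
eef_rot: [-0.0, 0.678, 0.735, 0.0]
contact_force: [0.5, -0.4, 0.2]
gripper_width: 1.001
gripper_force: 0.0
```

```bash
python3 -c "
from h import *
need(.4066,-.3129,.075,4.7)
crop('scene',230,100,130,100,6,'pics/C.png')
print(proj('scene',[(.4066,-.3129,.052),(.4066-.0425,-.3129-.0035,.06),(.4066+.0425,-.3129+.0035,.06)]))
"
```

```text
t 2.1 pos [ 0.4062 -0.3144  0.1396] yaw 4.63 q [-0.74  0.23  1.98  0.    0.94 -0.82] w 1.001 F [ 0.5 -0.4  0.2] gf 0.0
shift [0.04 0.01 1.61] turn [-0.   -0.   -0.01] dist rows 1.6
[[287.20675009 153.59243081]
 [297.31419561 146.12646191]
 [276.46558466 157.22597246]]
```

View pics/C.png

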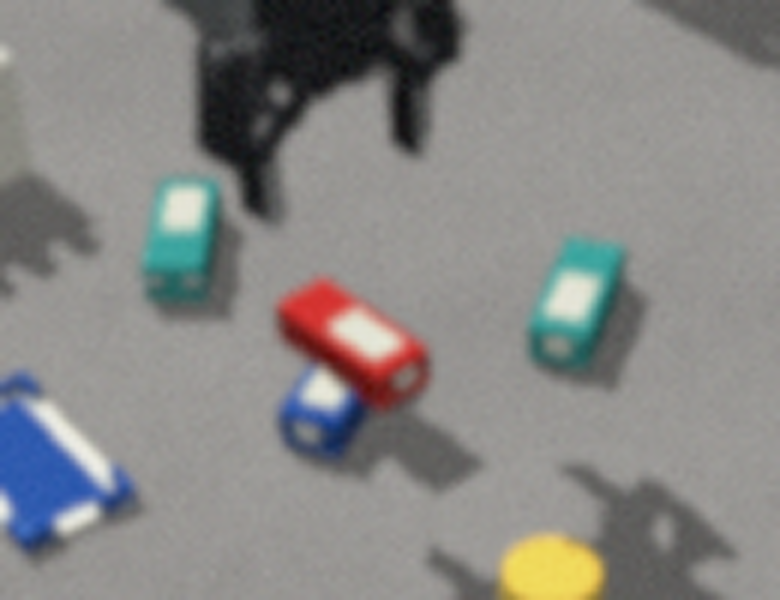

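The open gripper hangs over the scene. The red top-face corners are about (280,305), (322,278), (428,355), (385,382) in the crop, so I'll cross-check the position from this view.

```bash
python3 -c "
from h import *
C=lambda u,v:(230+(u+.5)/6-.5,100+(v+.5)/6-.5)
P=np.array([ray('scene',C(*p),.052)[:2] for p in [(280,305),(322,278),(428,355),(385,382)]])
print(P,P.mean(0));d=P[2]-P[1]+P[3]-P[0];print(np.degrees(np.arctan2(d[1],d[0])))
print((proj('scene',[(.4444,-.0895,.062),(.577,-.373,.004)])-[230,100])*6)
"
```

```text
[[ 0.42514716 -0.34835885]
 [ 0.39379135 -0.35454873]
 [ 0.38738808 -0.26463163]
 [ 0.41806533 -0.26013842]] [ 0.40609798 -0.30691941]
94.32906387906668
[[544.60235516 566.94667982]
 [ 19.12475563 459.92659836]]
```

carry_out([
  [1,[0.04,0,0.6],[0,0,0]],
  [1,[0,0,0.6],[0,0,0]],
  [1,[0,0,0.5],[0,0,0]],
  [1,[0,0,0.35],[0,0,0]],
  [1,[0,0,0.3],[0,0,0]],
  [1,[0,0,0],[0,0,0]],
  [1,[0,0,0],[0,0,0]],
])

```text
clock: 2.85
eef_pos: [0.4064, -0.3131, 0.0459]
eef_rot: [0.0, 0.678, 0.735, 0.0]
contact_force: [0.4, -0.1, 0.4]
gripper_width: 1.0
gripper_force: 0.0
```

```bash
python3 -c "
from h import *
need(.4064,-.3129,.045,4.7)
crop('scene',245,110,90,70,8,'pics/D.png')
"
```

```text
t 2.85 pos [ 0.4064 -0.3131  0.0459] yaw 4.69 q [-0.74  0.39  2.01  0.    0.74 -0.82] w 1.0 F [ 0.4 -0.1  0.4] gf 0.0
shift [0.   0.   0.02] turn [ 0.  0. -0.] dist rows 0.0
```

View pics/D.png

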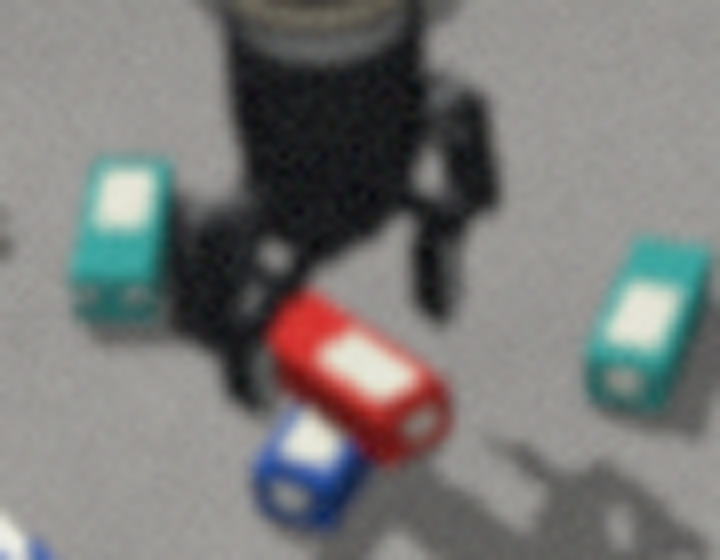

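Both fingers straddle red, with tips at about (245,400) and (437,310), a few millimetres short along its length. I'll nudge 4 mm and close.

carry_out([
  [1,[0.1,0,0],[0,0,0]],
  [1,[0,0,0],[0,0,0]],
  [-1,[0,0,0],[0,0,0]],
  [-1,[0,0,0],[0,0,0]],
  [-1,[0,0,0],[0,0,0]],
  [-1,[0,0,0],[0,0,0]],
  [-1,[0,0,0],[0,0,0]],
  [-1,[0,0,0],[0,0,0]],
])

```text
clock: 3.7
eef_pos: [0.4063, -0.3093, 0.0461]
eef_rot: [0.001, 0.678, 0.735, 0.0]
contact_force: [-0.1, -0.2, 2.9]
gripper_width: 0.406
gripper_force: 61.8
```

carry_out([
  [-1,[0,0,0],[0,0,0]],
  [-1,[0,0,0],[0,0,0]],
  [-1,[0,0,-0.1],[0,0,0]],
  [-1,[0,0,-0.2],[0,0,0]],
  [-1,[0,0,-0.4],[0,0,0]],
  [-1,[0,0,-0.7],[0,0,0]],
  [-1,[0,0,-1],[0,0,0]],
  [-1,[0,0,-0.6],[0,0,0]],
])

```text
clock: 4.5
eef_pos: [0.4063, -0.3093, 0.1683]
eef_rot: [0.001, 0.678, 0.735, 0.0]
contact_force: [0.4, -0.2, -1.4]
gripper_width: 0.407
gripper_force: 61.3
```

```bash
python3 -c "
from h import *
need(.6489,.1478,.15,-2.4)
crop('scene',245,110,90,70,8,'pics/E.png')
"
```

```text
t 4.5 pos [ 0.4063 -0.3093  0.1683] yaw 4.7 q [-0.74  0.18  1.97  0.    0.99 -0.82] w 0.407 F [ 0.4 -0.2 -1.4] gf 61.3
shift [10.89  6.98  0.45] turn [0.01 0.01 0.83] dist rows 12.9
```

View pics/E.png

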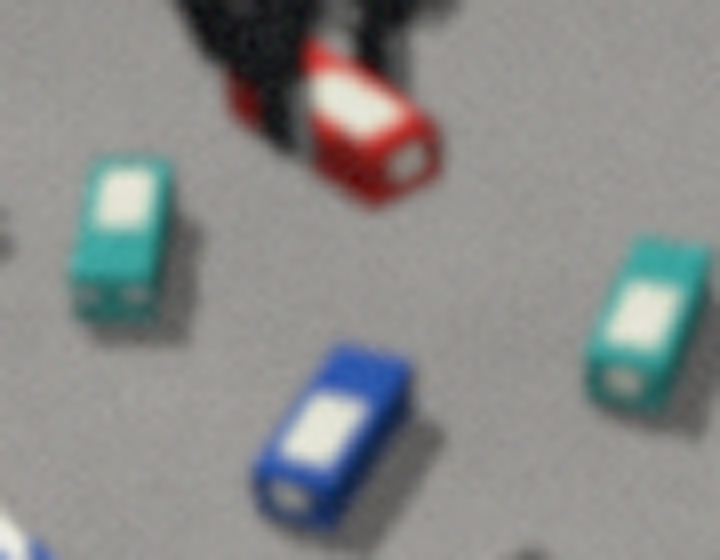

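Red is lifted level and blue is unmoved: its near end is still at (255–350, 480–530). Carry red to its nest.

carry_out([
  [-1,[0.4,0.25,0],[0,0,0]],
  [-1,[0.8,0.5,0],[0,0,0]],
  [-1,[0.8,0.5,0],[0,0,0]],
  [-1,[0.8,0.5,0],[0,0,0]],
  [-1,[0.8,0.5,0],[0,0,0]],
  [-1,[0.8,0.5,0],[0,0,0]],
  [-1,[0.8,0.5,0],[0,0,0]],
  [-1,[0.8,0.5,0],[0,0,0]],
])

```text
clock: 5.35
eef_pos: [0.5353, -0.0557, 0.1652]
eef_rot: [-0.001, 0.677, 0.736, -0.0]
contact_force: [0.8, -0.3, -0.5]
gripper_width: 0.408
gripper_force: 61.3
```

carry_out([
  [-1,[0.8,0.5,0],[0,0,0]],
  [-1,[0.8,0.5,0],[0,0,0]],
  [-1,[0.8,0.5,0],[0,0,0]],
  [-1,[0.8,0.5,0],[0,0,0]],
  [-1,[0.8,0.5,0],[0,0,0]],
  [-1,[0.8,0.6,0],[0,0,0.8]],
  [-1,[0,0,0],[0,0,0]],
  [-1,[0,0,0],[0,0,0]],
])

```text
clock: 6.15
eef_pos: [0.6427, 0.1448, 0.1647]
eef_rot: [-0.0, 0.719, 0.695, -0.001]
contact_force: [-0.1, -0.6, -0.6]
gripper_width: 0.404
gripper_force: 61.3
```

```bash
python3 -c "
from h import *
need(.6489,.145,.09,-2.4)
crop('scene',250,230,130,110,6,'pics/F.png')
"
```

```text
t 6.15 pos [0.6427 0.1448 0.1647] yaw -2.02 q [ 0.16  0.45  1.61 -0.    1.08  0.19] w 0.404 F [-0.1 -0.6 -0.6] gf 61.3
shift [0.01 0.16 1.87] turn [-0.01  0.01  0.04] dist rows 1.9
```

View pics/F.png

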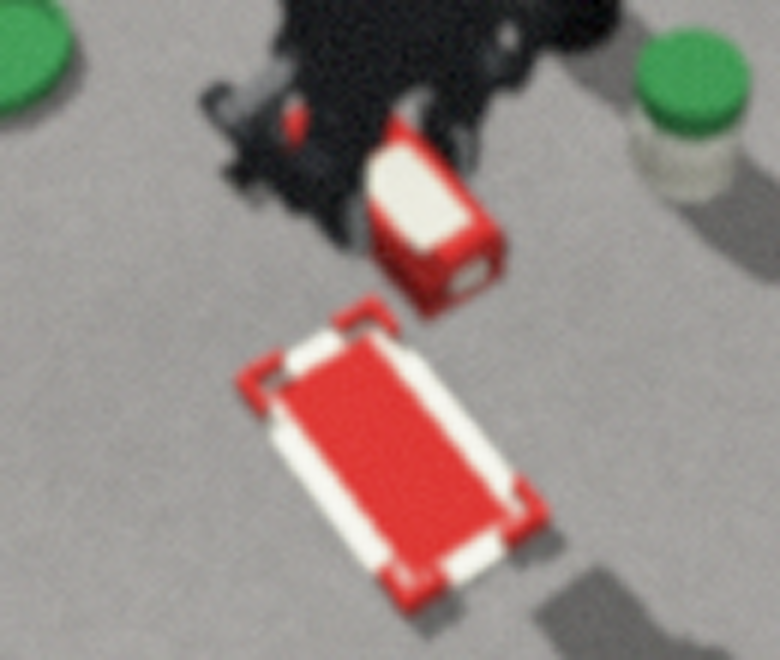

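The case hangs level over the nest, with its near face centre at about (467,272) in the crop. I'll check the along-length offset from that.

```bash
python3 -c "
from h import *
C=lambda u,v:(250+(u+.5)/6-.5,230+(v+.5)/6-.5)
a=ray('scene',C(467,272),.1577);print(a, 'centre y',a[1]-.044, 'minus tcp',a[1]-.044-.1448)
print((proj('scene',[(.6489,.1478,.004),(.46,.1092,.062),(.67-.02,.145,.16)])-[250,230])*6)
K,r,t=cam('scene')
for p in [(243,375),(372,300),(545,510),(412,612)]: print(ray('scene',C(*p),.008).round(4))
"
```

```text
[0.6402796  0.18418125 0.1577    ] centre y 0.14018125386665137 minus tcp -0.004618746133348645
[[383.7151311  446.09401794]
 [687.01932783  62.46397407]
 [371.67720723 204.70150469]]
[0.6757 0.0885 0.008 ]
[0.6136 0.0916 0.008 ]
[0.6182 0.2076 0.008 ]
[0.6836 0.2095 0.008 ]
```

carry_out([
  [-1,[0.08,0.16,0.5],[0,0,0.04]],
  [-1,[0,0,0.8],[0,0,0]],
  [-1,[0,0,0.8],[0,0,0]],
  [-1,[0,0,0.6],[0,0,0]],
  [-1,[0,0,0.4],[0,0,0]],
  [-1,[0,0,0.2],[0,0,0]],
  [-1,[0,0,0],[0,0,0]],
  [-1,[0,0,0],[0,0,0]],
])

```text
clock: 7.0
eef_pos: [0.651, 0.1469, 0.0349]
eef_rot: [0.001, 0.723, 0.691, 0.001]
contact_force: [0.5, 0.2, -1.3]
gripper_width: 0.405
gripper_force: 61.3
```

```bash
python3 -c "
from h import *
need(.6489,.148,.024,-2.4)
crop('scene',250,230,130,110,6,'pics/G.png')
"
```

```text
t 7.0 pos [0.651  0.1469 0.0349] yaw -2.54 q [ 0.16  0.63  1.63 -0.    0.87  0.2 ] w 0.405 F [ 0.5  0.2 -1.3] gf 61.3
shift [ 0.02 -0.05  0.27] turn [ 0.01 -0.   -0.02] dist rows 0.3
```

View pics/G.png

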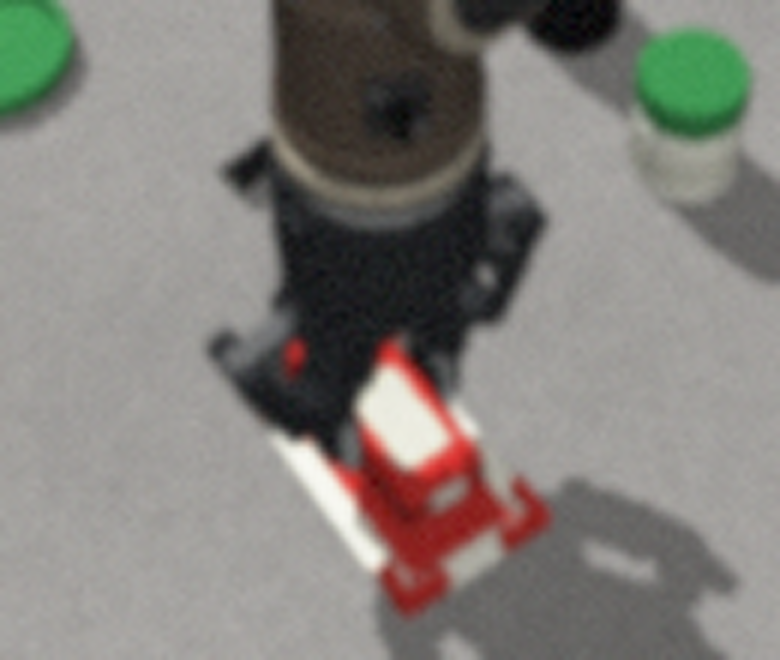

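```bash
python3 -c "
from h import *
C=lambda u,v:(250+(u+.5)/6-.5,230+(v+.5)/6-.5)
for p,z in [((412,525),.015),((478,485),.015),((405,470),.041),((472,440),.041)]: print(ray('scene',C(*p),z).round(4))
"
```

```text
[0.6645 0.1847 0.015 ]
[0.6344 0.1868 0.015 ]
[0.6616 0.1768 0.041 ]
[0.6341 0.1821 0.041 ]
```

The near end sits about 6 mm short of centred, so I'll shift forward, lower and release.

carry_out([
  [-1,[0.16,-0.04,0.05],[0,0,0]],
  [-1,[0,0,0.1],[0,0,0]],
  [-1,[0,0,0.1],[0,0,0]],
  [-1,[0,0,0],[0,0,0]],
  [-1,[0,0,0],[0,0,0]],
])

```text
clock: 7.55
eef_pos: [0.6494, 0.154, 0.0242]
eef_rot: [0.0, 0.722, 0.691, 0.001]
contact_force: [-0.1, 1.5, 2.8]
gripper_width: 0.406
gripper_force: 61.6
```

carry_out([
  [0.2,[0,0,0],[0,0,0]],
  [0.6,[0,0,0],[0,0,0]],
  [1,[0,0,0],[0,0,0]],
  [1,[0,0,0],[0,0,0]],
  [1,[0,0,0],[0,0,0]],
  [1,[0,0,-0.5],[0,0,0]],
  [1,[0,0,-1],[0,0,0]],
  [1,[0,0,-1],[0,0,0]],
])

```text
clock: 8.35
eef_pos: [0.6475, 0.1533, 0.1233]
eef_rot: [-0.001, 0.723, 0.691, -0.001]
contact_force: [0.2, 0.4, -0.1]
gripper_width: 0.997
gripper_force: 0.0
```

```bash
python3 -c "
from h import *
need(.4144,-.3123,.14,-58.1)
crop('scene',250,230,130,110,6,'pics/H.png')
"
```

```text
t 8.35 pos [0.6475 0.1533 0.1233] yaw -2.52 q [ 0.17  0.51  1.61 -0.    1.02  0.21] w 0.997 F [ 0.2  0.4 -0.1] gf 0.0
shift [-11.89  -5.31  -0.39] turn [-0.02  0.01  6.47] dist rows 13.0
```

View pics/H.png

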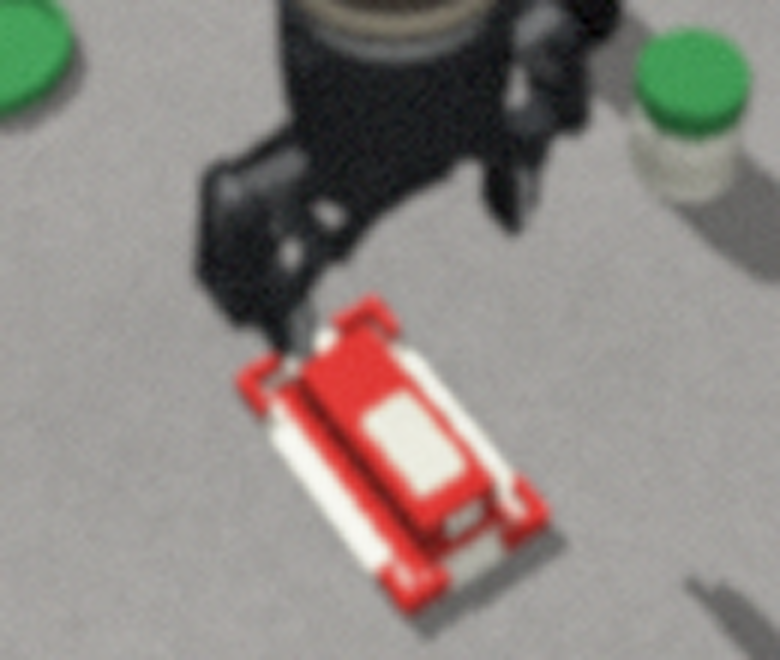

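Red lies flat inside its brackets. I'll measure the uncovered blue case, and the others again, by colour.

Run:
```python
from h import *
im=ctrl.grab_frame("top")[:,:,::-1];hsv=cv2.cvtColor(im,cv2.COLOR_BGR2HSV)
x,y,w,h=390,200,50,55
m=cv2.inRange(hsv[y:y+h,x:x+w],(100,90,40),(128,255,255))
p=cv2.convexHull(cv2.findNonZero(m)).astype(np.float32)+np.float32([x,y])
c,s,a=cv2.minAreaRect(p);print(c,s,a)
b=cv2.boxPoints((c,s,a));P=np.array([ray("top",q,.026)[:2] for q in b]);print(P.mean(0))
for i in range(4):
    d=P[i]-P[i-1];print(np.linalg.norm(d).round(4),np.degrees(np.arctan2(d[1],d[0])).round(1))
```

```text
(411.8440856933594, 226.4041748046875) (32.77482986450195, 14.080682754516602) 54.782405853271484
[ 0.41434128 -0.30967304]
0.0876 32.7
0.0391 -56.4
0.0879 -147.6
0.0387 123.2
```

carry_out([
  [1,[-0.6,-0.25,-0.2],[0,0,0]],
  [1,[-0.9,-0.4,-0.1],[0,0,0]],
  [1,[-0.9,-0.4,-0.1],[0,0,0]],
  [1,[-0.9,-0.4,0],[0,0,0]],
  [1,[-0.9,-0.4,0],[0,0,0]],
  [1,[-0.9,-0.4,0],[0,0,0]],
  [1,[-0.9,-0.4,0],[0,0,0]],
  [1,[-0.9,-0.4,0],[0,0,0]],
])

```text
clock: 9.25
eef_pos: [0.5135, -0.118, 0.1393]
eef_rot: [-0.0, 0.722, 0.691, -0.0]
contact_force: [-0.1, -0.3, -0.1]
gripper_width: 1.0
gripper_force: 0.0
```

carry_out([
  [1,[-0.9,-0.4,0],[0,0,0]],
  [1,[-0.9,-0.4,0],[0,0,0]],
  [1,[-0.9,-0.4,0],[0,0,0]],
  [1,[-0.9,-0.4,0],[0,0,0]],
  [1,[-0.9,-0.4,0],[0,0,0]],
  [1,[-0.5,-0.26,0],[0,0,0]],
  [1,[0,0,0],[0,0,1]],
  [1,[0,0,0],[0,0,1]],
])

```text
clock: 10.05
eef_pos: [0.4147, -0.3135, 0.1393]
eef_rot: [-0.0, 0.82, 0.572, -0.0]
contact_force: [-0.7, 0.1, -0.8]
gripper_width: 1.0
gripper_force: 0.0
```

carry_out([
  [1,[0,0,0],[0,0,1]],
  [1,[0,0,0],[0,0,1]],
  [1,[0,0,0],[0,0,1]],
  [1,[0,0,0],[0,0,1]],
  [1,[0,0,0],[0,0,0.47]],
  [1,[0,0,0],[0,0,0]],
  [1,[0,0,0],[0,0,0]],
])

```text
clock: 10.75
eef_pos: [0.4154, -0.3125, 0.1394]
eef_rot: [-0.0, 0.961, 0.275, -0.0]
contact_force: [-0.5, -0.5, 0.2]
gripper_width: 1.001
gripper_force: 0.0
```

```bash
python3 -c "
from h import *
need(.4144,-.3123,.02,-58.1)
"
```

```text
t 10.75 pos [ 0.4154 -0.3125  0.1394] yaw -58.03 q [-0.73  0.24  1.96 -0.    0.94  0.28] w 1.001 F [-0.5 -0.5  0.2] gf 0.0
shift [-0.02 -0.02  2.99] turn [-0.    0.    0.01] dist rows 3.0
```

carry_out([
  [1,[0,-0.02,0.6],[0,0,0]],
  [1,[0,0,0.9],[0,0,0]],
  [1,[0,0,0.7],[0,0,0]],
  [1,[0,0,0.45],[0,0,0]],
  [1,[0,0,0.28],[0,0,0]],
  [1,[0,0,0],[0,0,0]],
  [-1,[0,0,0],[0,0,0]],
  [-1,[0,0,0],[0,0,0]],
])

```text
clock: 11.55
eef_pos: [0.4161, -0.3128, 0.0237]
eef_rot: [0.001, 0.962, 0.275, 0.001]
contact_force: [-0.3, -0.3, 1.1]
gripper_width: 0.69
gripper_force: 0.0
```

carry_out([
  [-1,[0,0,0],[0,0,0]],
  [-1,[0,0,0],[0,0,0]],
  [-1,[0,0,0],[0,0,0]],
  [-1,[0,0,0],[0,0,0]],
  [-1,[0,0,0],[0,0,0]],
  [-1,[0,0,0],[0,0,0]],
])

```text
clock: 12.15
eef_pos: [0.4162, -0.3129, 0.0239]
eef_rot: [0.001, 0.962, 0.275, 0.001]
contact_force: [-0.5, 1.1, 6.1]
gripper_width: 0.408
gripper_force: 62.0
```

carry_out([
  [-1,[0,0,-0.1],[0,0,0]],
  [-1,[0,0,-0.3],[0,0,0]],
  [-1,[0,0,-0.6],[0,0,0]],
  [-1,[0,0,-0.6],[0,0,0]],
  [-1,[0,0,-0.6],[0,0,0]],
  [-1,[0,0,0],[0,0,0]],
])

```text
clock: 12.75
eef_pos: [0.4174, -0.3139, 0.1144]
eef_rot: [0.003, 0.962, 0.275, 0.002]
contact_force: [-0.3, -0.6, -0.9]
gripper_width: 0.405
gripper_force: 61.3
```

```bash
python3 -c "
from h import *
need(.5772,-.373,.11,-0.8)
"
```

```text
t 12.75 pos [ 0.4174 -0.3139  0.1144] yaw -58.13 q [-0.73  0.28  1.97  0.    0.88  0.29] w 0.405 F [-0.3 -0.6 -0.9] gf 61.3
shift [2.61 3.36 0.14] turn [ 0.05  0.01 -6.67] dist rows 4.3
```

carry_out([
  [-1,[0.5,0.64,0],[0,0,0]],
  [-1,[0.5,0.64,0],[0,0,0]],
  [-1,[0.5,0.64,0],[0,0,0]],
  [-1,[0.5,0.64,0],[0,0,0]],
  [-1,[0.5,0.64,0],[0,0,0]],
  [-1,[0.1,0.16,0],[0,0,-0.67]],
  [-1,[0,0,0],[0,0,-1]],
  [-1,[0,0,0],[0,0,-1]],
])

```text
clock: 13.55
eef_pos: [0.5739, -0.3706, 0.1087]
eef_rot: [-0.001, 0.886, 0.463, -0.001]
contact_force: [0.0, -0.2, 0.0]
gripper_width: 0.403
gripper_force: 61.3
```

carry_out([
  [-1,[0,0,0],[0,0,-1]],
  [-1,[0,0,0],[0,0,-1]],
  [-1,[0,0,0],[0,0,-1]],
  [-1,[0,0,0],[0,0,-1]],
  [-1,[0,0,0],[0,0,0]],
  [-1,[0,0,0],[0,0,0]],
])

```text
clock: 14.15
eef_pos: [0.5738, -0.3707, 0.1095]
eef_rot: [-0.001, 0.713, 0.701, -0.0]
contact_force: [-0.4, -1.1, -0.6]
gripper_width: 0.405
gripper_force: 61.3
```

```bash
python3 -c "
from h import *
need(.5772,-.373,.040,-0.8)
crop('scene',190,110,110,90,7,'pics/I.png')
"
```

```text
t 14.15 pos [ 0.5738 -0.3707  0.1095] yaw -0.98 q [-0.64  0.56  1.57 -0.    1.01 -0.62] w 0.405 F [-0.4 -1.1 -0.6] gf 61.3
shift [-0.06  0.09  1.74] turn [-0.01 -0.01 -0.02] dist rows 1.7
```

View pics/I.png

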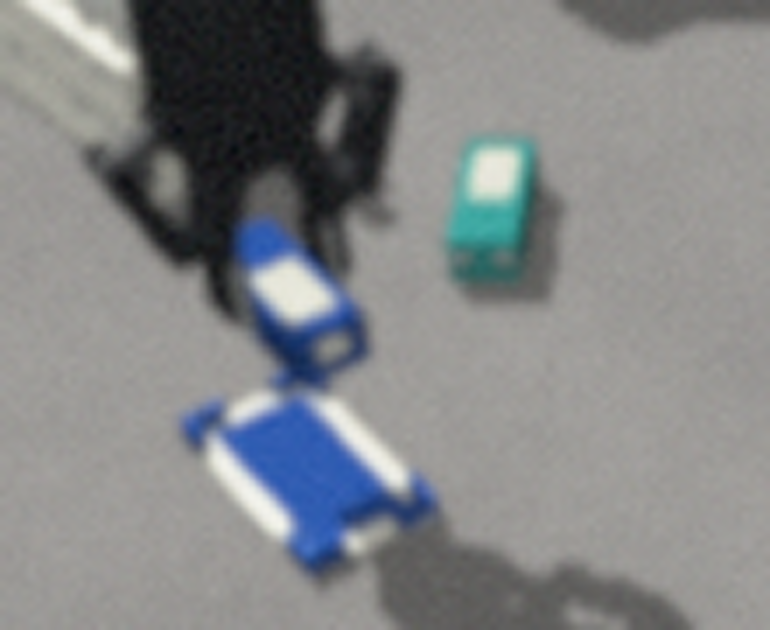

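Blue is held level above its nest, with the near face centre at about (333,347) and nest corners at (185,425), (295,378), (435,498), (312,570).

```bash
python3 -c "
from h import *
C=lambda u,v:(190+(u+.5)/7-.5,110+(v+.5)/7-.5)
a=ray('scene',C(333,347),.0985);print(a,'centre y',a[1]-.044)
print(np.mean([ray('scene',C(*p),.008) for p in [(185,425),(295,378),(435,498),(312,570)]],0))
"
```

```text
[ 0.57058548 -0.33020963  0.0985    ] centre y -0.37420963043321037
[ 0.57729773 -0.37084439  0.008     ]
```

carry_out([
  [-1,[0.06,0.09,0.4],[0,0,0]],
  [-1,[0,0,0.6],[0,0,0]],
  [-1,[0,0,0.5],[0,0,0]],
  [-1,[0,0,0.3],[0,0,0]],
  [-1,[0,0,0.15],[0,0,0]],
  [-1,[0,0,0],[0,0,0]],
  [-1,[0,0,0],[0,0,0]],
])

```text
clock: 14.9
eef_pos: [0.5787, -0.3692, 0.0331]
eef_rot: [0.001, 0.712, 0.702, 0.0]
contact_force: [1.3, -0.1, 0.1]
gripper_width: 0.404
gripper_force: 61.3
```

carry_out([
  [-1,[-0.03,-0.03,0.06],[0,0,0]],
  [-1,[0,0,0.06],[0,0,0]],
  [-1,[0,0,0],[0,0,0]],
  [-1,[0,0,0],[0,0,0]],
])

```text
clock: 15.3
eef_pos: [0.5769, -0.3702, 0.028]
eef_rot: [0.0, 0.712, 0.702, 0.0]
contact_force: [0.1, 0.2, 0.0]
gripper_width: 0.404
gripper_force: 61.4
```

carry_out([
  [-1,[0,0,0.03],[0,0,0]],
  [-1,[0,0,0],[0,0,0]],
  [0.2,[0,0,0],[0,0,0]],
  [0.6,[0,0,0],[0,0,0]],
  [1,[0,0,0],[0,0,0]],
  [1,[0,0,0],[0,0,0]],
  [1,[0,0,0],[0,0,0]],
  [1,[0,0,-0.4],[0,0,0]],
])

```text
clock: 16.1
eef_pos: [0.5747, -0.3685, 0.04]
eef_rot: [-0.003, 0.712, 0.702, -0.0]
contact_force: [-0.4, 0.3, -0.8]
gripper_width: 1.003
gripper_force: 0.0
```

carry_out([
  [1,[0,0,-0.9],[0,0,0]],
  [1,[0,0,-0.9],[0,0,0]],
  [1,[0,0,-0.9],[0,0,0]],
  [1,[0,0,-0.5],[0,0,0]],
  [1,[0,0,0],[0,0,0]],
  [1,[0,0,0],[0,0,0]],
])

```text
clock: 16.7
eef_pos: [0.5769, -0.3701, 0.1713]
eef_rot: [0.001, 0.712, 0.702, 0.0]
contact_force: [0.0, -0.2, -1.4]
gripper_width: 1.0
gripper_force: 0.0
```

Run:
```python
from h import *
need(.4435,-.0895,.16,-90)
im=ctrl.grab_frame("top")[:,:,::-1];hsv=cv2.cvtColor(im,cv2.COLOR_BGR2HSV)
for n,lo,hi,(x,y,w,h) in [("y",(18,120,80),(35,255,255),(315,200,35,35)),("g",(45,100,40),(85,255,255),(240,195,35,35))]:
    m=cv2.inRange(hsv[y:y+h,x:x+w],lo,hi);p=cv2.findNonZero(m)
    if p is None: print(n,None);continue
    c,r=cv2.minEnclosingCircle(p);uv=np.array(c)+[x,y];print(n,uv,r,ray("top",uv,.062),p.reshape(-1,2).mean(0)+[x,y])
a=im[130:210,390:470];b=im[120:180,210:290]
crop('scene',210,150,60,60,6,'pics/J.png')
```

```text
t 16.7 pos [ 0.5769 -0.3701  0.1713] yaw -0.8 q [-0.63  0.49  1.54 -0.    1.11 -0.62] w 1.0 F [ 0.  -0.2 -1.4] gf 0.0
shift [ 6.97 -3.43  0.27] turn [ 1.000e-02 -0.000e+00  1.038e+01] dist rows 7.8
y [330.75  216.125] 9.291393280029297 [ 0.44364389 -0.08842103  0.062     ] [330.79925651 216.27881041]
g [255.53125 211.78125] 8.973258972167969 [0.45956875 0.11091798 0.062     ] [255.74485597 211.53909465]
```

View pics/J.png

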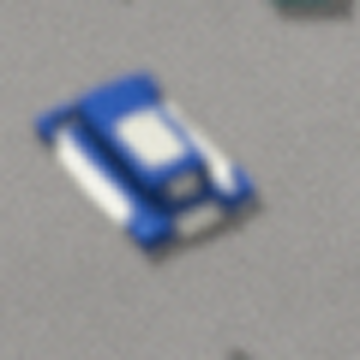

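Blue lies flat within its brackets. Next is the yellow jar, with the fingers closing along world x so they stay clear of the black jar.

carry_out([
  [1,[0.6,-0.3,0],[0,0,0]],
  [1,[0.9,-0.44,0],[0,0,0]],
  [1,[0.9,-0.44,0],[0,0,0]],
  [1,[0.9,-0.44,0],[0,0,0]],
  [1,[0.9,-0.44,0],[0,0,0]],
  [1,[0.9,-0.44,0],[0,0,0]],
  [1,[0.9,-0.44,0],[0,0,0]],
  [1,[0.9,-0.44,0],[0,0,0]],
])

```text
clock: 17.6
eef_pos: [0.4431, -0.0904, 0.1685]
eef_rot: [-0.002, 0.712, 0.702, -0.001]
contact_force: [0.4, 0.0, -0.1]
gripper_width: 1.004
gripper_force: 0.0
```

carry_out([
  [1,[0.05,-0.05,0],[0,0,0]],
  [1,[0,0,0],[0,0,0]],
  [1,[0,0,0],[0,0,0]],
])

```text
clock: 17.9
eef_pos: [0.4438, -0.0906, 0.17]
eef_rot: [-0.0, 0.712, 0.702, -0.0]
contact_force: [-0.6, -0.4, -0.3]
gripper_width: 0.999
gripper_force: 0.0
```

```bash
python3 -c "
from h import *
need(.4437,-.089,.042,0)"
```

```text
t 17.9 pos [ 0.4438 -0.0906  0.17  ] yaw -0.81 q [-0.3   0.07  2.09 -0.    0.98 -0.28] w 0.999 F [-0.6 -0.4 -0.3] gf 0.0
shift [ 0.04 -0.    3.2 ] turn [-0.    0.   -0.09] dist rows 3.2
```

carry_out([
  [1,[0.03,0,0.5],[0,0,0]],
  [1,[0,0,0.8],[0,0,0]],
  [1,[0,0,0.8],[0,0,0]],
  [1,[0,0,0.6],[0,0,0]],
  [1,[0,0,0.35],[0,0,0]],
  [1,[0,0,0.15],[0,0,0]],
  [1,[0,0,0],[0,0,0]],
  [-1,[0,0,0],[0,0,0]],
])

```text
clock: 18.7
eef_pos: [0.4445, -0.0896, 0.0429]
eef_rot: [0.001, 0.712, 0.702, 0.0]
contact_force: [-0.9, -0.6, 0.4]
gripper_width: 0.855
gripper_force: 0.0
```

carry_out([
  [-1,[0,0,0],[0,0,0]],
  [-1,[0,0,0],[0,0,0]],
  [-1,[0,0,0],[0,0,0]],
  [-1,[0,0,0],[0,0,0]],
  [-1,[0,0,0],[0,0,0]],
  [-1,[0,0,0],[0,0,0]],
])

```text
clock: 19.3
eef_pos: [0.4448, -0.0894, 0.0438]
eef_rot: [0.001, 0.712, 0.702, 0.001]
contact_force: [-0.1, -0.4, 6.4]
gripper_width: 0.546
gripper_force: 61.6
```

carry_out([
  [-1,[0,0,-0.1],[0,0,0]],
  [-1,[0,0,-0.4],[0,0,0]],
  [-1,[0,0,-0.7],[0,0,0]],
  [-1,[0,0,-0.8],[0,0,0]],
  [-1,[0,0,-0.8],[0,0,0]],
  [-1,[0,0,-0.6],[0,0,0]],
  [-1,[0,0,0],[0,0,0]],
])

```text
clock: 20.0
eef_pos: [0.4462, -0.0895, 0.182]
eef_rot: [0.004, 0.712, 0.702, 0.002]
contact_force: [0.7, -0.3, -1.5]
gripper_width: 0.548
gripper_force: 61.8
```

```bash
python3 -c "
from h import *
need(.5727,.3706,.18,0)"
```

```text
t 20.0 pos [ 0.4462 -0.0895  0.182 ] yaw -0.79 q [-0.29  0.05  2.08  0.    1.   -0.28] w 0.548 F [ 0.7 -0.3 -1.5] gf 61.8
shift [11.55  3.    0.05] turn [ 0.05  0.01 -0.09] dist rows 11.9
```

carry_out([
  [-1,[0.5,0.13,0],[0,0,0]],
  [-1,[0.9,0.23,0],[0,0,0]],
  [-1,[0.9,0.23,0],[0,0,0]],
  [-1,[0.9,0.23,0],[0,0,0]],
  [-1,[0.9,0.23,0],[0,0,0]],
  [-1,[0.9,0.23,0],[0,0,0]],
  [-1,[0.9,0.23,0],[0,0,0]],
  [-1,[0.9,0.23,0],[0,0,0]],
])

```text
clock: 20.8
eef_pos: [0.5156, 0.1833, 0.1762]
eef_rot: [-0.001, 0.712, 0.702, -0.002]
contact_force: [0.1, -0.6, -1.4]
gripper_width: 0.548
gripper_force: 61.8
```

carry_out([
  [-1,[0.9,0.23,0],[0,0,0]],
  [-1,[0.9,0.23,0],[0,0,0]],
  [-1,[0.9,0.23,0],[0,0,0]],
  [-1,[0.9,0.26,0],[0,0,0]],
  [-1,[0.7,0.2,0],[0,0,0]],
  [-1,[0.45,0.15,0],[0,0,0]],
  [-1,[0,0,0],[0,0,0]],
  [-1,[0,0,0],[0,0,0]],
])

```text
clock: 21.6
eef_pos: [0.5702, 0.3706, 0.176]
eef_rot: [-0.0, 0.712, 0.702, -0.002]
contact_force: [-0.9, -0.5, -0.4]
gripper_width: 0.548
gripper_force: 61.8
```

Run:
```python
from h import *
need(.5727,.3706,.055,0)
im=ctrl.grab_frame("scene")[:,:,::-1]
hsv=cv2.cvtColor(im,cv2.COLOR_BGR2HSV)
m=cv2.inRange(hsv,(18,120,80),(35,255,255))
n,l,s,c=cv2.connectedComponentsWithStats(m)
for i in range(1,n):
    if s[i,4]>60: print(s[i],c[i])
print(proj('scene',[(.5727,.3706,.012),(.5727,.3706,.004)]))
```

```text
t 21.6 pos [0.5702 0.3706 0.176 ] yaw -0.75 q [ 0.51  0.48  1.54 -0.    1.12  0.53] w 0.548 F [-0.9 -0.5 -0.4] gf 61.8
shift [0.01 0.07 3.02] turn [-0.02  0.02 -0.09] dist rows 3.0
[421 307  19  23 276] [430.70289855 319.47463768]
[ 390  342   38   38 1108] [408.04783394 360.45216606]
[[407.17912051 357.66749524]
 [406.57597899 359.29103682]]
```

carry_out([
  [-1,[0.01,0.06,0.5],[0,0,0]],
  [-1,[0,0,0.8],[0,0,0]],
  [-1,[0,0,0.8],[0,0,0]],
  [-1,[0,0,0.5],[0,0,0]],
  [-1,[0,0,0.3],[0,0,0]],
  [-1,[0,0,0.15],[0,0,0]],
  [-1,[0,0,0],[0,0,0]],
  [-1,[0,0,0],[0,0,0]],
])

```text
clock: 22.45
eef_pos: [0.575, 0.372, 0.0579]
eef_rot: [0.0, 0.712, 0.702, 0.001]
contact_force: [0.1, -0.6, 0.0]
gripper_width: 0.543
gripper_force: 61.8
```

Run:
```python
from h import *
need(.5727,.3706,.0475,0)
print(ray('scene',(408.05,360.45),.007))
crop('scene',360,280,100,110,5,'pics/K.png')
```

```text
t 22.45 pos [0.575  0.372  0.0579] yaw -0.82 q [ 0.51  0.63  1.58 -0.    0.93  0.52] w 0.543 F [ 0.1 -0.6  0. ] gf 61.8
shift [-0.04 -0.06  0.26] turn [ 0.01 -0.01 -0.1 ] dist rows 0.3
[0.57338561 0.37478892 0.007     ]
```

View pics/K.png

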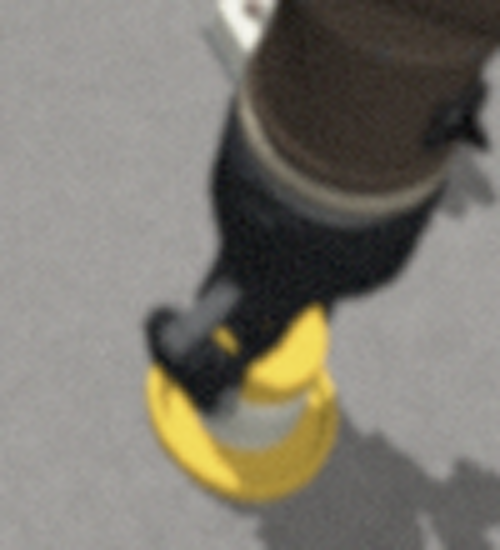

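The jar hangs upright over the cup, body bottom at about (260,440) inside the rim. Lower and release.

carry_out([
  [-1,[0,-0.04,0.1],[0,0,0]],
  [-1,[0,0,0.1],[0,0,0]],
  [-1,[0,0,0.05],[0,0,0]],
  [-1,[0,0,0],[0,0,0]],
  [-1,[0,0,0],[0,0,0]],
])

```text
clock: 23.0
eef_pos: [0.5725, 0.372, 0.0479]
eef_rot: [-0.0, 0.712, 0.702, 0.0]
contact_force: [-1.5, -0.3, 4.9]
gripper_width: 0.545
gripper_force: 62.2
```

Contact at 4.9 N, so the jar is seated. Release.

carry_out([
  [0.2,[0,0,0],[0,0,0]],
  [0.5,[0,0,0],[0,0,0]],
  [1,[0,0,0],[0,0,0]],
  [1,[0,0,0],[0,0,0]],
  [1,[0,0,0],[0,0,0]],
  [1,[0,0,-0.4],[0,0,0]],
  [1,[0,0,-0.9],[0,0,0]],
  [1,[0,0,-0.9],[0,0,0]],
])

```text
clock: 23.8
eef_pos: [0.5718, 0.3714, 0.1353]
eef_rot: [-0.0, 0.712, 0.702, -0.001]
contact_force: [1.0, 0.2, 0.3]
gripper_width: 0.997
gripper_force: 0.0
```

carry_out([
  [1,[0,0,-0.8],[0,0,0]],
  [1,[0,0,-0.2],[0,0,0]],
  [1,[0,0,0],[0,0,0]],
  [1,[0,0,0],[0,0,0]],
])

```text
clock: 24.2
eef_pos: [0.5716, 0.3713, 0.1736]
eef_rot: [-0.0, 0.712, 0.702, -0.001]
contact_force: [-0.0, 0.1, 0.1]
gripper_width: 0.999
gripper_force: 0.0
```

Run:
```python
from h import *
need(.4595,.110,.17,0)
```

```text
t 24.2 pos [0.5716 0.3713 0.1736] yaw -0.8 q [ 0.51  0.48  1.54 -0.    1.12  0.53] w 0.999 F [-0.   0.1  0.1] gf 0.0
shift [-6.57 -2.71  0.1 ] turn [-0.01  0.01 -0.09] dist rows 7.1
```

carry_out([
  [1,[-0.6,-0.25,0],[0,0,0]],
  [1,[-0.9,-0.37,0],[0,0,0]],
  [1,[-0.9,-0.37,0],[0,0,0]],
  [1,[-0.9,-0.37,0],[0,0,0]],
  [1,[-0.9,-0.37,0],[0,0,0]],
  [1,[-0.9,-0.37,0],[0,0,0]],
  [1,[-0.9,-0.37,0],[0,0,0]],
  [1,[-0.57,-0.24,0],[0,0,0]],
])

```text
clock: 25.0
eef_pos: [0.4569, 0.1082, 0.1719]
eef_rot: [-0.002, 0.712, 0.702, -0.003]
contact_force: [0.6, -0.2, -0.0]
gripper_width: 1.001
gripper_force: 0.0
```

carry_out([
  [1,[0,0,0],[0,0,0]],
  [1,[0,0,0],[0,0,0]],
])

```text
clock: 25.2
eef_pos: [0.4594, 0.1102, 0.1731]
eef_rot: [-0.001, 0.713, 0.702, -0.001]
contact_force: [0.2, 0.0, 0.6]
gripper_width: 0.996
gripper_force: 0.0
```

Run:
```python
from h import *
need(.4595,.110,.042,0)
```

```text
t 25.2 pos [0.4594 0.1102 0.1731] yaw -0.89 q [0.14 0.1  2.04 0.   1.   0.16] w 0.996 F [0.2 0.  0.6] gf 0.0
shift [-0.01  0.01  3.28] turn [-0.02 -0.   -0.1 ] dist rows 3.3
```

carry_out([
  [1,[0,0,0.5],[0,0,0]],
  [1,[0,0,0.8],[0,0,0]],
  [1,[0,0,0.8],[0,0,0]],
  [1,[0,0,0.65],[0,0,0]],
  [1,[0,0,0.35],[0,0,0]],
  [1,[0,0,0.18],[0,0,0]],
  [1,[0,0,0],[0,0,0]],
  [-1,[0,0,0],[0,0,0]],
])

```text
clock: 26.0
eef_pos: [0.4611, 0.1111, 0.0436]
eef_rot: [0.0, 0.712, 0.702, 0.0]
contact_force: [0.7, -0.0, 0.7]
gripper_width: 0.856
gripper_force: 0.0
```

carry_out([
  [-1,[0,0,0],[0,0,0]],
  [-1,[0,0,0],[0,0,0]],
  [-1,[0,0,0],[0,0,0]],
  [-1,[0,0,0],[0,0,0]],
  [-1,[0,0,0],[0,0,0]],
  [-1,[0,0,0],[0,0,0]],
])

```text
clock: 26.6
eef_pos: [0.4617, 0.1107, 0.0446]
eef_rot: [0.001, 0.712, 0.702, 0.001]
contact_force: [0.2, 0.8, 6.7]
gripper_width: 0.547
gripper_force: 61.5
```

carry_out([
  [-1,[0,0,-0.1],[0,0,0]],
  [-1,[0,0,-0.4],[0,0,0]],
  [-1,[0,0,-0.7],[0,0,0]],
  [-1,[0,0,-0.8],[0,0,0]],
  [-1,[0,0,-0.8],[0,0,0]],
  [-1,[0,0,-0.6],[0,0,0]],
  [-1,[0,0,0],[0,0,0]],
])

```text
clock: 27.3
eef_pos: [0.463, 0.1108, 0.183]
eef_rot: [0.002, 0.712, 0.702, 0.003]
contact_force: [1.1, -0.2, -0.4]
gripper_width: 0.542
gripper_force: 61.8
```

Run:
```python
from h import *
need(.6691,-.1233,.18,0)
im=ctrl.grab_frame("scene")[:,:,::-1]
hsv=cv2.cvtColor(im,cv2.COLOR_BGR2HSV)
m=cv2.inRange(hsv,(45,100,40),(85,255,255))
n,l,s,c=cv2.connectedComponentsWithStats(m)
for i in range(1,n):
    if s[i,4]>60: print(s[i],c[i],ray('scene',c[i],.007))
```

```text
t 27.3 pos [0.463  0.1108 0.183 ] yaw -0.81 q [ 0.14  0.09  2.04 -0.    1.01  0.16] w 0.542 F [ 1.1 -0.2 -0.4] gf 61.8
shift [-5.78  5.23  0.11] turn [ 0.05 -0.01 -0.09] dist rows 7.8
[365 196  16  19 234] [372.47863248 204.83760684] [ 0.31595006 -0.00740904  0.007     ]
[234 227  28  23 490] [247.4122449  237.67346939] [ 0.67033667 -0.12276277  0.007     ]
```

carry_out([
  [-1,[-0.4,0.36,0],[0,0,0]],
  [-1,[-0.7,0.63,0],[0,0,0]],
  [-1,[-0.7,0.63,0],[0,0,0]],
  [-1,[-0.7,0.63,0],[0,0,0]],
  [-1,[-0.7,0.63,0],[0,0,0]],
  [-1,[-0.7,0.63,0],[0,0,0]],
  [-1,[-0.7,0.63,0],[0,0,0]],
  [-1,[-0.7,0.63,0],[0,0,0]],
])

```text
clock: 28.15
eef_pos: [0.6472, -0.1051, 0.176]
eef_rot: [-0.002, 0.712, 0.702, -0.001]
contact_force: [-0.1, -0.2, -0.5]
gripper_width: 0.545
gripper_force: 61.8
```

carry_out([
  [-1,[-0.48,0.5,0],[0,0,0]],
  [-1,[0,0,0],[0,0,0]],
  [-1,[0,0,0],[0,0,0]],
])

```text
clock: 28.45
eef_pos: [0.6662, -0.1236, 0.1762]
eef_rot: [-0.002, 0.712, 0.702, -0.001]
contact_force: [-0.4, 0.9, -1.2]
gripper_width: 0.544
gripper_force: 61.8
```

Run:
```python
from h import *
need(.6695,-.123,.058,0)
```

```text
t 28.45 pos [ 0.6662 -0.1236  0.1762] yaw -0.87 q [-0.25  0.48  1.55  0.    1.12 -0.23] w 0.544 F [-0.4  0.9 -1.2] gf 61.8
shift [0.01 0.1  2.96] turn [-0.03 -0.01 -0.1 ] dist rows 3.0
```

carry_out([
  [-1,[0.01,0.05,0.5],[0,0,0]],
  [-1,[0,0,0.8],[0,0,0]],
  [-1,[0,0,0.8],[0,0,0]],
  [-1,[0,0,0.5],[0,0,0]],
  [-1,[0,0,0.3],[0,0,0]],
  [-1,[0,0,0.1],[0,0,0]],
  [-1,[0,0,0],[0,0,0]],
  [-1,[0,0,0],[0,0,0]],
])

```text
clock: 29.25
eef_pos: [0.6709, -0.1233, 0.0607]
eef_rot: [0.001, 0.712, 0.702, 0.001]
contact_force: [0.4, 0.1, -1.1]
gripper_width: 0.544
gripper_force: 61.8
```

Run:
```python
from h import *
need(.6695,-.123,.0485,0)
```

```text
t 29.25 pos [ 0.6709 -0.1233  0.0607] yaw -0.79 q [-0.25  0.62  1.59  0.    0.93 -0.23] w 0.544 F [ 0.4  0.1 -1.1] gf 61.8
shift [ 0.01 -0.04  0.31] turn [ 0.02  0.   -0.09] dist rows 0.3
```

carry_out([
  [-1,[0,-0.02,0.12],[0,0,0]],
  [-1,[0,0,0.12],[0,0,0]],
  [-1,[0,0,0.06],[0,0,0]],
  [-1,[0,0,0],[0,0,0]],
  [-1,[0,0,0],[0,0,0]],
])

```text
clock: 29.75
eef_pos: [0.6694, -0.1234, 0.0487]
eef_rot: [0.0, 0.712, 0.702, 0.0]
contact_force: [-1.9, 0.8, 5.3]
gripper_width: 0.546
gripper_force: 62.5
```

carry_out([
  [0.2,[0,0,0],[0,0,0]],
  [0.5,[0,0,0],[0,0,0]],
  [1,[0,0,0],[0,0,0]],
  [1,[0,0,0],[0,0,0]],
  [1,[0,0,0],[0,0,0]],
  [1,[0,0,-0.4],[0,0,0]],
  [1,[0,0,-0.9],[0,0,0]],
  [1,[0,0,-0.9],[0,0,0]],
])

```text
clock: 30.55
eef_pos: [0.6685, -0.1231, 0.1362]
eef_rot: [-0.001, 0.712, 0.702, -0.0]
contact_force: [1.4, 0.2, 0.6]
gripper_width: 1.0
gripper_force: 0.0
```

carry_out([
  [1,[0,-0.3,-0.8],[0,0,0]],
  [1,[0,-0.9,-0.3],[0,0,0]],
  [1,[0,-0.9,-0.3],[0,0,0]],
  [1,[0,-0.9,0],[0,0,0]],
  [1,[0,-0.9,0],[0,0,0]],
  [1,[0,-0.6,0],[0,0,0]],
  [1,[0,0,0],[0,0,0]],
  [1,[0,0,0],[0,0,0]],
])

```text
clock: 31.35
eef_pos: [0.4899, -0.121, 0.1927]
eef_rot: [0.001, 0.712, 0.702, 0.001]
contact_force: [0.2, -1.4, -0.4]
gripper_width: 0.996
gripper_force: 0.0
```

Run:
```python
from h import *
r=lambda a,s:cv2.resize(a,None,fx=s,fy=s,interpolation=cv2.INTER_CUBIC)
t=ctrl.grab_frame("top")[:,:,::-1];s=ctrl.grab_frame("scene")[:,:,::-1]
cv2.imwrite("pics/L.png",np.vstack([r(t[120:250,140:465],2.4),r(s[155:390,205:465],780/260)[::1][: ,:780] if 0 else r(s[150:390,140:465],1.6).copy() if 0 else cv2.resize(s[155:390,205:465],(780,300)) if 0 else cv2.copyMakeBorder(r(s[150:390,190:465],1.2),0,0,0,450,cv2.BORDER_CONSTANT)]))
```

```text
(no output)
```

View pics/L.png

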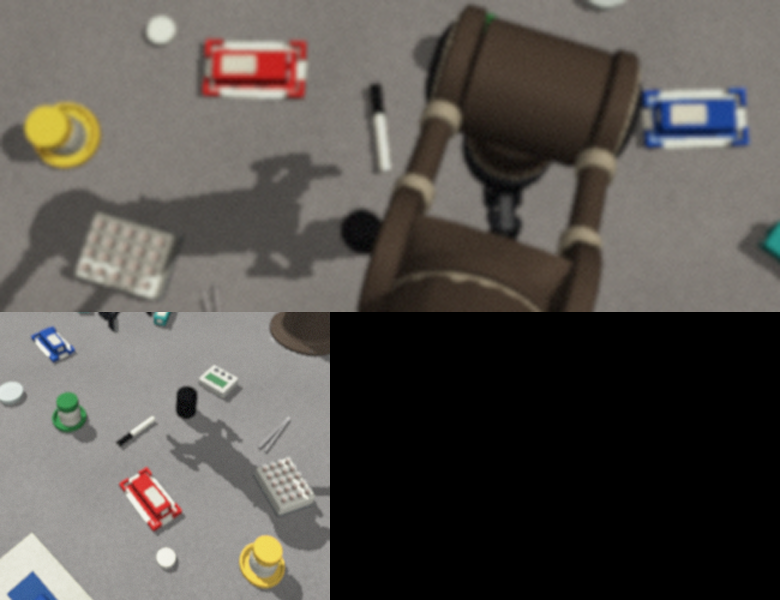

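The final views show all four samples in place:
- **Red case:** (254,67), flat inside its brackets.
- **Blue case:** (694,117), flat inside its brackets.
- **Yellow jar:** lid at (48,127), upright in its cup. The offset from the cup at (68,135) matches the parallax from the lid height.
- **Green jar:** upright in its cup at (68,410) in the scene view.

The black jar and tube block are undisturbed.

```bash
python3 -c "
from plant import ctrl
print(ctrl.close_job())"
```

```text
the job is handed in; nothing more can be done
None
```

All four samples are in the holders of their own colours, red case first and both jars upright, with the tube block and look-alikes left alone; the job was handed in at about 31 s, and no verdict was returned.

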